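# Lock the bayonet cap onto a motorcycle fuel tank

### The arm

A 6-joint arm with a two-finger parallel gripper is mounted at the origin on the work surface. World frame = base frame: x ahead of the robot, y to its left, z up, the work surface at z = 0. Lengths are in m, angles in rad, forces in N, time in s.
With the tool pointing down it reaches from about 0.325 to 0.85 m from the base axis. Payload 15.5 kg.
Tool frame: the origin (TCP) lies midway between the tips of the shut fingers; the grasp point (between the pads) lies 19 mm behind it; z points along the fingers, y is the line along which they close (so a half turn about z gives the same grasp; the last joint's range is limited). The gripper opens to 91 mm and grips with 3 to 60 N. Pads are 32 mm wide; open, the fingers measure 118 mm over their backs; the gripper's body (76 mm by 178 mm) begins 60 mm behind the grasp point.
Start: joints at [1.23, 0.494, 1.345, -0, 1.302, -0.096], TCP at [0.151, 0.606, 0.214] pointing down, gripper open.
Joint ranges: [-2.91, 2.91], [-0.82, 2.16], [0.22, 2.67], [-1.22, 4.37], [0.12, 2.79], [-3.08, 3.08]. Speed limits (rad/s): [1.89, 1.89, 2.57, 3.01, 3.01, 3.01].

### API

Orientations are given as a unit quaternion [w, x, y, z].
In Python, from plant import * gives the robot as it stands.
- The arm moves only by the tool drive_tool, never from a script. Its argument "motion" is a list of rows, each a list of 7 numbers: the shift along the tool's x, y, z in mm, then the turn, a rotation vector about the tool's x, y, z in rad, then the finger opening in mm, from 0 to 91.2. A call has 1 to 5 rows; each row shifts and turns the commanded pose from where the row before left it, along the tool's axes as they then stand; what a row does not reach is not made up. A row lasts 1/8 s, in which the tool goes at most 62.5 mm and 10.7 degrees, less where a joint would pass 70% of its speed; a pose out of reach is approached as far as the arm can. A call with a gripper value outside its range is refused whole. The fingers move at their own pace and stop on an object; "force" is the grip in N (left out, the last holds). Time passes only in rows, so rows that do not move let the fingers close. It gives the time, the measured TCP pose, the force, the opening and the grip force at its end, in the units of the state.
- read_state(): the state, without advancing time (a new reading comes with each control period).
- capture(name): name is "scene" or "top" or "wrist"; returns a dict with "image" (480x640x3 uint8, red, green, blue), "fx", "fy", "cx", "cy" (pixels), "dist_coeffs" ([k1, k2, p1, p2, k3] as OpenCV has them; the pictures are not rectified), "position" and "rotation" of the camera in the world. Camera axes: x right, y down, z forward; pixel columns grow to the right and rows downward; lengths in m; the calibration is good to about 2 mm. A picture is of the moment at which its call begins. There is no depth.
- job_done(): hands the job in; it is judged then, once.
The state is a dict: "time_s": time; "joint_pos": joint angles; "qvel": joint speeds; "joint_torque": joint torques, N m; "tool_pos": TCP position; "tool_rot": TCP orientation; "contact_force": force on the tool from outside, world axes, zero at the start; "wrist_torque": the same for the moment, N m; "width": finger opening in m; "gripper_force": force on a finger pad.
Only numpy, scipy, OpenCV 4.12 (cv2) and the standard library are available. Lean on these libraries where they do the work, as an engineer would, in place of code of your own. Each camera call takes 0.05 s, during which the arm holds its last target. There are 200 camera calls.

### The job

Close the fuel tank on the bench with its bayonet cap, the large cap with the straight bar grip: set it in the square filler neck with the bar in line with the two notches, push it down against the spring and turn it a quarter turn clockwise (seen from above), so that it stays locked down with the bar square across the notches when you let go. Leave the other two caps where they lie.

Things in the scene. Friction and masses are not known exactly. Their poses are not given: they have to be found in the camera images.
- cap_mid (a point): Right cap, steel, 53 mm tall; point on its axis, half-way up. Disc 70 mm wide, 8 thick, from 11.5 to 3.5 mm below the point. On it a bar grip 46 mm long (x), 14 wide (y), 30 tall, gripped across y. Below: stem 22 mm wide, 15 long, at its foot two lugs, along +x and -x, 6 thick, 11 wide, 50 over tips. Half turns look alike. Loose, upright, 130 g.
- neck (a point): Centre of the filler's top, on a fixed blue fuel tank; 82 mm square, rim 185 mm above bench, 30 above tank. z up, x along the notches: 25 mm wide, out to 30 mm either way; bore 32 mm, plate 6 thick. Spring pad (3 to 5 N) acts over the last 6 mm before disc meets rim. Turns only if within 3 mm of rim, only clockwise, stops near 100 deg. Locked and freed, the disc sits 3 mm above the rim.
- knobcap_mid (a point): A wrong cap, to be left alone: same steel disc, 70 mm across, but with a round knob 40 mm across on top, 53 mm tall; the point is on its axis half-way up.
- smallcap_mid (a point): A wrong cap, to be left alone: steel, with a bar grip but small, disc 46 mm across, bar 30 mm long and 10 mm wide, 45 mm tall; the point is on its axis half-way up.
Mind the look-alikes: they are no part of the job. Leave any brown or green look-alike of the part that bears cap_mid alone.

How it is judged:
By the outcome, as a careful person would: the job done as asked, in the order asked, and still so for the second after the job is handed in, with the robot touching nothing.
It also fails if it takes over 51 s, if anything falls off the work surface, if the arm or the gripper's body presses on something with over 40 N, if the wrist force passes 120 N, or if a joint passes its speed limit or range.

## Working session

There is one attempt and no reset: what is moved stays moved. The work goes in short steps, Python scripts to look and compute and a tool call to move; the robot and the scene stay as the last step left them, time stands still between calls to the robot, and variables do not carry over. Pictures are saved under pics/ and viewed, at most 10 in all, crops included, and the job is handed in when it is done.

Besides the shell and the picture viewer there is one more tool, called after "Request:" by a JSON object that holds its "fn" and its "kwargs", one argument or row to a line. drive_tool: Moves the arm, as the interface text tells. Its arguments: {"type":"object","properties":{"motion":{"type":"array","items":{"type":"array","items":{"type":"number"}}},"force":{"type":"number"}},"required":["motion"]}

```bash
mkdir -p pics; cat > h.py <<'E'
from plant import *
import numpy as np, cv2
from scipy.spatial.transform import Rotation as R
def K(c): return np.array([[c["fx"],0,c["cx"]],[0,c["fy"],c["cy"]],[0,0,1.]])
def rot(c):
    r=np.array(c["rotation"],float); return r if r.shape==(3,3) else R.from_quat(r[[1,2,3,0]]).as_matrix()
def px2plane(c,uv,z):
    p=cv2.undistortPoints(np.array(uv,float).reshape(-1,1,2),K(c),np.array(c["dist_coeffs"],float)).reshape(-1,2)
    d=np.c_[p,np.ones(len(p))]@rot(c).T; o=np.array(c["position"],float)
    return o+d*((z-o[2])/d[:,2])[:,None]
def shot(cam,name):
    c=capture(cam); cv2.imwrite(f"pics/{name}.png",c["image"][:,:,::-1]); 
    import pickle; pickle.dump(c,open(f"pics/{name}.pkl","wb")); return c
def load(name):
    import pickle; return pickle.load(open(f"pics/{name}.pkl","rb"))
E
python3 - <<'E'
from h import *
a=shot("scene","s1")["image"]
c=shot("top","t1");b=c["image"]
print(c["position"],c["rotation"],c["fx"])
cv2.imwrite("pics/both.png",cv2.resize(np.hstack([a,b]),(800,300))[:,:,::-1])
print(read_state())
E
```

```text
[ 0.37384296 -0.00422762  0.99917893] [-0.05211748  0.71051721 -0.69752083  0.07690089] 504.8551888711961
{'time_s': 0.1, 'joint_pos': array([ 1.23053440e+00,  4.94084331e-01,  1.34606565e+00, -4.01459085e-05,
        1.30251024e+00, -9.54726545e-02]), 'qvel': array([ 3.19210733e-03,  3.30563636e-04, -2.92370627e-04,  1.90519874e-03,
        1.01754387e-03,  3.46269122e-05]), 'joint_torque': array([ 1.87200792e-03, -8.80247426e+01, -3.82544088e+01,  7.07062706e-02,
        4.82867612e-02, -1.20328059e-04]), 'tool_pos': array([0.15134802, 0.60604305, 0.21342192]), 'tool_rot': array([-9.64818288e-05,  1.22083968e-01,  9.92519632e-01, -5.25349246e-04]), 'contact_force': array([ 0.76363907, -0.67526886,  0.54786563]), 'wrist_torque': array([ 0.00387953, -0.00714345, -0.03123884]), 'gripper_force': 0.0, 'width': 0.09102725143334264}
```

View pics/t1.png

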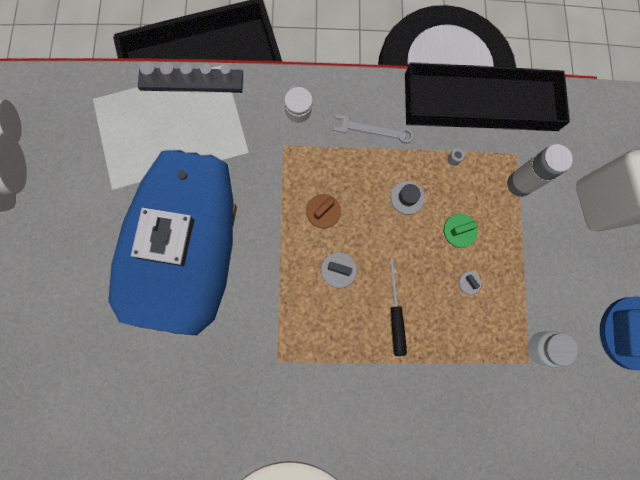

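View pics/s1.png

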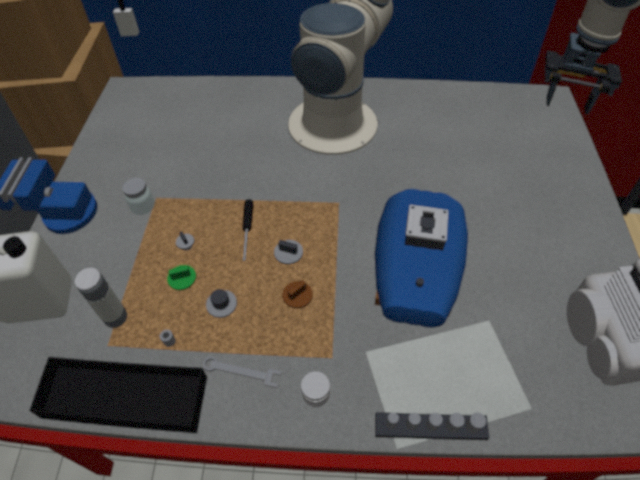

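The top view shows these cap candidates:
- Large steel bar cap at (339,270).
- Brown bar cap at (323,210) and green bar cap at (461,230).
- Steel knob cap at (408,197).
- Small steel bar cap at (471,283).

By the description I choose (339,270). The neck is at (161,236) on the blue tank. Next I measure both and check them in one crop.

```bash
python3 - <<'E'
from h import *
c=load("t1"); im=c["image"]
cr=lambda u,v,r:cv2.resize(im[v-r:v+r,u-r:u+r],(400,400),interpolation=cv2.INTER_CUBIC)
cv2.imwrite("pics/crop1.png",np.hstack([cr(339,270,25),cr(161,236,40)])[:,:,::-1])
hsv=cv2.cvtColor(im,cv2.COLOR_RGB2HSV)
def big(m,u,v,r):
    w=np.zeros_like(m); w[v-r:v+r,u-r:u+r]=m[v-r:v+r,u-r:u+r]
    cs=cv2.findContours(w,cv2.RETR_EXTERNAL,cv2.CHAIN_APPROX_NONE)[0]
    return max(cs,key=cv2.contourArea)
def rep(name,ct,z):
    P=(px2plane(c,ct,z)[:,:2]*1000).astype(np.float32); r=cv2.minAreaRect(P)
    print(name,cv2.contourArea(ct),r, "circ",cv2.minEnclosingCircle(P)); return P
S,V=hsv[...,1],hsv[...,2]
rep("disc",big(((S<70)).astype(np.uint8),339,270,25),.023)
rep("bar",big(((S<70)&(V<100)).astype(np.uint8),339,270,20),.053)
rep("plate",big(((S<60)&(V>120)).astype(np.uint8),161,236,40),.185)
rep("notch",big(((S<90)&(V<90)).astype(np.uint8),161,236,24),.182)
print(im[270,339],im[255,335],im[236,161],im[220,145])
E
```

```text
disc 970.0 ((497.88507080078125, -87.66082763671875), (68.85530853271484, 68.60619354248047), 0.7131363153457642) circ ((497.8563232421875, -87.72350311279297), 35.381710052490234)
bar 177.0 ((495.9064636230469, -86.60472869873047), (44.8851203918457, 16.931825637817383), 72.53577423095703) circ ((496.7576904296875, -86.8725357055664), 22.4932918548584)
plate 2405.0 ((527.495849609375, 218.9870147705078), (83.1338119506836, 82.59307098388672), 81.75882720947266) circ ((527.5407104492188, 218.97003173828125), 57.3123779296875)
notch 490.0 ((528.5731811523438, 220.03585815429688), (29.331697463989258, 57.85905075073242), 81.40483093261719) circ ((529.0032958984375, 221.00852966308594), 30.05207061767578)
[72 73 77] [142 140 146] [69 68 74] [183 181 184]
```

View pics/crop1.png

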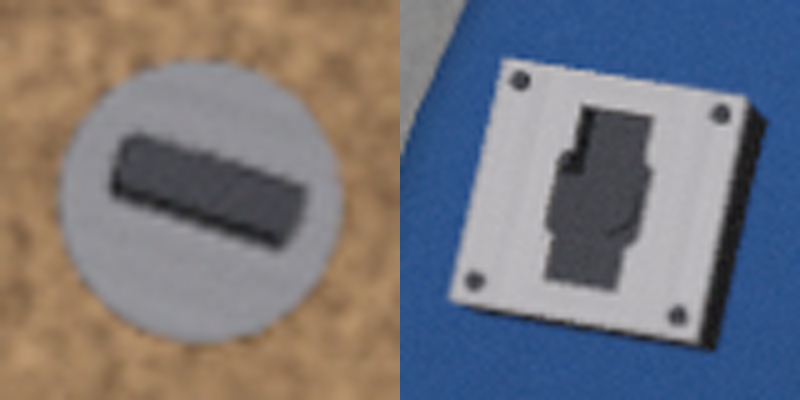

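The crop shows the right cap: a steel disc with a bar at about (205,190) in the left half. The notched neck is in the right half, notches running up the image. Measured values:

| Item | Position (mm) | Angle |
|---|---|---|
| Cap | (497.5, -87) | bar at 72.5° |
| Neck | (527.5, 219) | notches at -8.3° |

The measured sizes match the ones given (disc about 70 mm, plate 83 mm). Now I rise and turn.

Request:
{"fn": "drive_tool", "kwargs": {
  "motion": [
    [0, 0, -16, 0, 0, 0.18, 91],
    [0, 0, -16, 0, 0, 0.18, 91],
    [0, 0, -16, 0, 0, 0.18, 91],
    [0, 0, -16, 0, 0, 0.18, 91],
    [0, 0, -16, 0, 0, 0.18, 91]
  ]
}}

```text
time_s: 0.72
tool_pos: [0.1514, 0.6061, 0.2941]
tool_rot: [0.0, 0.544, 0.839, -0.0]
contact_force: [1.0, 0.4, -1.1]
width: 0.0908
gripper_force: 0.0
```

Request:
{"fn": "drive_tool", "kwargs": {
  "motion": [
    [0, 0, 0, 0, 0, 0.18, 91],
    [0, 0, 0, 0, 0, 0.18, 91],
    [0, 0, 0, 0, 0, 0.18, 91],
    [0, 0, 0, 0, 0, 0.18, 91],
    [0, 0, 0, 0, 0, 0.012, 91]
  ]
}}

```text
time_s: 1.35
tool_pos: [0.1514, 0.6062, 0.2936]
tool_rot: [0.0, 0.807, 0.591, -0.0]
contact_force: [0.2, 0.2, -0.2]
width: 0.0908
gripper_force: 0.0
```

Request:
{"fn": "drive_tool", "kwargs": {
  "motion": [
    [-42.8, 41.4, 0, 0, 0, 0, 91],
    [-42.8, 41.4, 0, 0, 0, 0, 91],
    [-42.8, 41.4, 0, 0, 0, 0, 91],
    [-42.8, 41.4, 0, 0, 0, 0, 91],
    [-42.8, 41.4, 0, 0, 0, 0, 91]
  ]
}}

```text
time_s: 1.98
tool_pos: [0.2848, 0.3382, 0.2939]
tool_rot: [0.0, 0.805, 0.593, 0.0]
contact_force: [1.2, -0.1, -0.4]
width: 0.0909
gripper_force: 0.0
```

Request:
{"fn": "drive_tool", "kwargs": {
  "motion": [
    [-42.8, 41.4, 0, 0, 0, 0, 91],
    [-42.8, 41.4, 0, 0, 0, 0, 91],
    [-42.8, 41.4, 0, 0, 0, 0, 91],
    [-42.8, 41.4, 0, 0, 0, 0, 91],
    [-42.8, 41.4, 0, 0, 0, 0, 91]
  ]
}}

```text
time_s: 2.6
tool_pos: [0.4178, 0.0716, 0.2941]
tool_rot: [0.0, 0.805, 0.593, 0.0]
contact_force: [1.8, 0.6, 0.7]
width: 0.091
gripper_force: 0.0
```

Request:
{"fn": "drive_tool", "kwargs": {
  "motion": [
    [-42.8, 41.4, 0, 0, 0, 0, 91],
    [-42.8, 41.4, 0, 0, 0, 0, 91],
    [-42.8, 41.4, 0, 0, 0, 0, 91],
    [0, 0, 50, 0, 0, 0, 91],
    [0, 0, 50, 0, 0, 0, 91]
  ]
}}

```text
time_s: 3.22
tool_pos: [0.4974, -0.0872, 0.1928]
tool_rot: [0.0, 0.806, 0.592, 0.0]
contact_force: [0.5, 1.1, -0.2]
width: 0.0908
gripper_force: 0.0
```

```bash
python3 - <<'E'
from h import *
c=shot("wrist","w1"); print(c["position"],c["fx"])
E
```

```text
[ 0.51916223 -0.01980327  0.36369486] 372.75286721990204
```

View pics/w1.png

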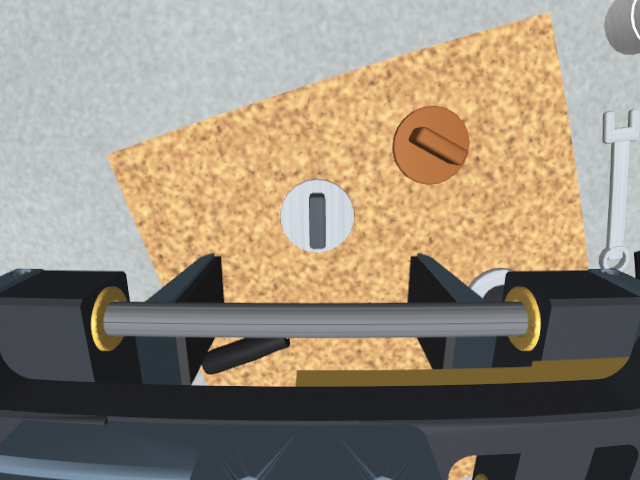

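The wrist view shows the steel bar cap at (317,215), with its bar in line with tool x, and the brown look-alike off to the upper right at (431,145). One measurement for correction.

```bash
python3 - <<'E'
from h import *
c=load("w1"); im=c["image"]; hsv=cv2.cvtColor(im,cv2.COLOR_RGB2HSV); S,V=hsv[...,1],hsv[...,2]
def big(m,r=40,u=317,v=215):
    w=np.zeros(m.shape,np.uint8); w[v-r:v+r,u-r:u+r]=m[v-r:v+r,u-r:u+r]
    return max(cv2.findContours(w,0,1)[0],key=cv2.contourArea)
for n,m,z in(("disc",S<50,.023),("bar",V<140,.053)):
    P=(px2plane(c,big(m),z)[:,:2]*1000).astype(np.float32); print(n,cv2.minAreaRect(P),cv2.minEnclosingCircle(P))
E
```

```text
disc ((500.6336975097656, -86.18290710449219), (68.581787109375, 68.58583068847656), 27.200790405273438) ((500.633544921875, -86.02484130859375), 34.814910888671875)
bar ((500.9992370605469, -84.15314483642578), (47.96138000488281, 13.754095077514648), 72.9617919921875) ((501.0435485839844, -84.1140365600586), 24.26685905456543)
```

Request:
{"fn": "drive_tool", "kwargs": {
  "motion": [
    [2, 2, 40, 0, 0, 0, 91],
    [0, 0, 45, 0, 0, 0, 80],
    [0, 0, 40, 0, 0, 0, 60],
    [0, 0, 28, 0, 0, 0, 50],
    [0, 0, 11, 0, 0, 0, 40]
  ],
  "force": 40
}}

```text
time_s: 3.9
tool_pos: [0.4994, -0.0849, 0.0293]
tool_rot: [-0.001, 0.806, 0.592, -0.0]
contact_force: [0.8, -0.3, 0.1]
width: 0.0542
gripper_force: 0.0
```

Request:
{"fn": "drive_tool", "kwargs": {
  "motion": [
    [0, 0, 0, 0, 0, 0, 0],
    [0, 0, 0, 0, 0, 0, 0],
    [0, 0, 0, 0, 0, 0, 0],
    [0, 0, 0, 0, 0, 0, 0],
    [0, 0, 0, 0, 0, 0, 0]
  ]
}}

```text
time_s: 4.53
tool_pos: [0.4999, -0.0851, 0.0305]
tool_rot: [0.0, 0.807, 0.591, 0.0]
contact_force: [-0.7, 1.2, 8.2]
width: 0.0137
gripper_force: 40.0
```

Request:
{"fn": "drive_tool", "kwargs": {
  "motion": [
    [0, 0, -20, 0, 0, 0, 0],
    [0, 0, -50, 0, 0, 0, 0],
    [0, 0, -60, 0, 0, 0, 0],
    [0, 0, -60, 0, 0, 0, 0],
    [0, 0, -60, 0, 0, 0, 0]
  ]
}}

```text
time_s: 5.15
tool_pos: [0.499, -0.0848, 0.2821]
tool_rot: [0.0, 0.807, 0.591, 0.0]
contact_force: [2.0, -0.1, -0.6]
width: 0.014
gripper_force: 40.0
```

Request:
{"fn": "drive_tool", "kwargs": {
  "motion": [
    [0, 0, 0, 0, 0, -0.175, 0],
    [0, 0, 0, 0, 0, -0.175, 0],
    [0, 0, 0, 0, 0, -0.175, 0],
    [0, 0, 0, 0, 0, -0.175, 0],
    [0, 0, 0, 0, 0, -0.175, 0]
  ]
}}

```text
time_s: 5.78
tool_pos: [0.4992, -0.0849, 0.2799]
tool_rot: [-0.0, 0.478, 0.879, -0.0]
contact_force: [0.6, -0.3, -0.7]
width: 0.0136
gripper_force: 40.0
```

Request:
{"fn": "drive_tool", "kwargs": {
  "motion": [
    [0, 0, 0, 0, 0, -0.175, 0],
    [0, 0, 0, 0, 0, -0.175, 0],
    [0, 0, 0, 0, 0, -0.175, 0],
    [0, 0, 0, 0, 0, -0.175, 0],
    [0, 0, 0, 0, 0, -0.156, 0]
  ]
}}

```text
time_s: 6.4
tool_pos: [0.4992, -0.0849, 0.2799]
tool_rot: [-0.0, 0.07, 0.998, 0.0]
contact_force: [0.2, 0.4, -2.4]
width: 0.0133
gripper_force: 40.0
```

Request:
{"fn": "drive_tool", "kwargs": {
  "motion": [
    [-11.2, 60.9, 0, 0, 0, 0, 0],
    [-11.2, 60.9, 0, 0, 0, 0, 0],
    [-11.2, 60.9, 0, 0, 0, 0, 0],
    [-11.2, 60.9, 0, 0, 0, 0, 0],
    [-11.2, 60.9, 0, 0, 0, 0, 0]
  ]
}}

```text
time_s: 7.02
tool_pos: [0.5993, 0.2101, 0.2799]
tool_rot: [-0.0, 0.073, 0.997, -0.0]
contact_force: [0.8, -0.6, -0.7]
width: 0.0136
gripper_force: 40.0
```

Request:
{"fn": "drive_tool", "kwargs": {
  "motion": [
    [0, 0, 0, 0, 0, 0, 0],
    [0, 0, 0, 0, 0, 0, 0]
  ]
}}

```text
time_s: 7.28
tool_pos: [0.5988, 0.208, 0.2796]
tool_rot: [-0.0, 0.072, 0.997, -0.0]
contact_force: [-0.3, -0.2, -1.8]
width: 0.0139
gripper_force: 40.0
```

```bash
python3 - <<'E'
from h import *
c=shot("wrist","w2"); print(c["position"]); print(read_state()["tool_pos"])
E
```

```text
[0.53119146 0.21899298 0.4505658 ]
[0.59881316 0.20738938 0.279807  ]
```

View pics/w2.png

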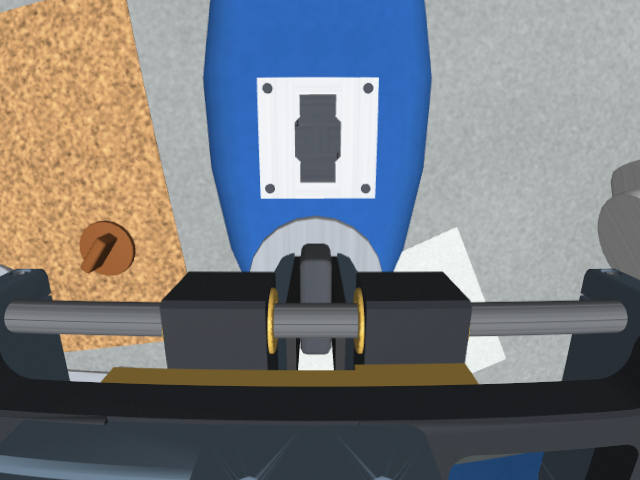

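The wrist view shows the neck plate centred near (318,138), with its notches running vertically. The held cap's disc arc is at (316,217) with the bar upright. Now I measure the neck and the cap in hand from this view.

```bash
python3 - <<'E'
from h import *
from scipy.optimize import least_squares
c=load("w2"); im=c["image"]; hsv=cv2.cvtColor(im,cv2.COLOR_RGB2HSV); S,V=hsv[...,1],hsv[...,2]
def big(m,a,b,u0,u1):
    w=np.zeros(m.shape,np.uint8); w[a:b,u0:u1]=m[a:b,u0:u1]
    return max(cv2.findContours(w,0,1)[0],key=cv2.contourArea)
for n,m,z in(("plate",(S<60)&(V>180),.185),("notch",(S<90)&(V<120),.185)):
    b=(70,207,240,395) if n=="plate" else (85,192,285,350)
    P=(px2plane(c,big(m,*b),z)[:,:2]*1000).astype(np.float32); print(n,cv2.minAreaRect(P))
# disc arc: first grey pixel below blue
pts=[]
for u in range(262,375,3):
    v=next((v for v in range(205,268) if S[v,u]<60),None)
    if v and v>208: pts.append((u,v))
for z in(.272,.276):
    P=px2plane(c,pts,z)[:,:2]*1000
    f=least_squares(lambda p:np.hypot(P[:,0]-p[0],P[:,1]-p[1])-35,[600,208],loss="soft_l1")
    f2=least_squares(lambda p:np.hypot(P[:,0]-p[0],P[:,1]-p[1])-p[2],[600,208,35],loss="soft_l1")
    print(z,len(P),f.x,f2.x,np.abs(f.fun).max())
s=read_state();print(s["tool_pos"],R.from_quat(np.array(s["tool_rot"])[[1,2,3,0]]).as_matrix()[:,:2].T)
E
```

```text
plate ((530.205322265625, 220.00457763671875), (82.14762878417969, 82.15503692626953), 81.78189849853516)
notch ((529.9356079101562, 219.83404541015625), (30.77547264099121, 58.29503631591797), 81.63182067871094)
0.272 38 [601.73171341 208.26855726] [600.11017073 208.57742416  33.53341821] 0.645509688170506
0.276 38 [601.00982059 208.35186333] [598.56616965 208.81076129  32.78211306] 0.8518239167967323
[0.59881316 0.20738938 0.279807  ] [[-9.89348127e-01  1.45567862e-01  5.29832206e-04]
 [ 1.45567578e-01  9.89348164e-01 -5.40059755e-04]]
```

Request:
{"fn": "drive_tool", "kwargs": {
  "motion": [
    [36, 0.5, 0, 0, 0, 0, 0],
    [35.5, 0.5, 0, 0, 0, 0, 0],
    [0, 0, 25, 0, 0, 0, 0],
    [0, 0, 25, 0, 0, 0, 0],
    [0, 0, 10, 0, 0, 0, 0]
  ]
}}

```text
time_s: 7.95
tool_pos: [0.5279, 0.2182, 0.2191]
tool_rot: [-0.001, 0.074, 0.997, -0.0]
contact_force: [1.0, 0.3, -1.4]
width: 0.0138
gripper_force: 40.0
```

Request:
{"fn": "drive_tool", "kwargs": {
  "motion": [
    [0, 0, 4, 0, 0, 0, 0],
    [0, 0, 4, 0, 0, 0, 0],
    [0, 0, 3, 0, 0, 0, 0],
    [0, 0, 0, 0, 0, 0, 0]
  ]
}}

```text
time_s: 8.45
tool_pos: [0.5286, 0.2195, 0.209]
tool_rot: [0.0, 0.073, 0.997, -0.0]
contact_force: [1.0, 0.4, -2.4]
width: 0.0137
gripper_force: 40.0
```

Request:
{"fn": "drive_tool", "kwargs": {
  "motion": [
    [0, 0, 2, 0, 0, 0, 0],
    [0, 0, 2, 0, 0, 0, 0],
    [0, 0, 1.5, 0, 0, 0, 0],
    [0, 0, 0, 0, 0, 0, 0]
  ]
}}

```text
time_s: 8.95
tool_pos: [0.5287, 0.2196, 0.2035]
tool_rot: [0.0, 0.073, 0.997, 0.0]
contact_force: [-0.1, -0.7, 2.4]
width: 0.0139
gripper_force: 40.0
```

Request:
{"fn": "drive_tool", "kwargs": {
  "motion": [
    [0, 0, 1, 0, 0, 0, 0],
    [0, 0, 1, 0, 0, 0, 0],
    [0, 0, 0, 0, 0, 0, 0]
  ]
}}

```text
time_s: 9.32
tool_pos: [0.5287, 0.2196, 0.2014]
tool_rot: [0.0, 0.073, 0.997, 0.0]
contact_force: [0.4, 0.4, 3.7]
width: 0.014
gripper_force: 40.0
```

Request:
{"fn": "drive_tool", "kwargs": {
  "motion": [
    [0, 0, 1, 0, 0, 0, 0],
    [0, 0, 1, 0, 0, 0, 0],
    [0, 0, 0, 0, 0, 0, 0]
  ]
}}

```text
time_s: 9.7
tool_pos: [0.5288, 0.2195, 0.2005]
tool_rot: [0.0, 0.073, 0.997, 0.0]
contact_force: [-5.5, -1.8, 18.7]
width: 0.014
gripper_force: 40.0
```

Request:
{"fn": "drive_tool", "kwargs": {
  "motion": [
    [0, 0, 1, 0, 0, 0, 0],
    [0, 0, 0, 0, 0, 0, 0]
  ]
}}

```text
time_s: 9.95
tool_pos: [0.5288, 0.2196, 0.2004]
tool_rot: [0.001, 0.073, 0.997, 0.0]
contact_force: [-8.6, -2.9, 34.2]
width: 0.0139
gripper_force: 40.0
```

Contact with the rim came at TCP z 0.2004, as predicted. I back off 3 mm so the disc is about 1 mm above the rim, then turn clockwise.

Request:
{"fn": "drive_tool", "kwargs": {
  "motion": [
    [0, 0, -3, 0, 0, 0, 0],
    [0, 0, 0, 0, 0, 0.1, 0],
    [0, 0, 0, 0, 0, 0.1, 0],
    [0, 0, 0, 0, 0, 0.1, 0],
    [0, 0, 0, 0, 0, 0.1, 0]
  ]
}}

```text
time_s: 10.58
tool_pos: [0.5285, 0.2194, 0.2013]
tool_rot: [-0.0, 0.271, 0.963, -0.0]
contact_force: [0.2, 0.6, 3.4]
width: 0.0138
gripper_force: 40.0
```

Request:
{"fn": "drive_tool", "kwargs": {
  "motion": [
    [0, 0, 0, 0, 0, 0.13, 0],
    [0, 0, 0, 0, 0, 0.13, 0],
    [0, 0, 0, 0, 0, 0.13, 0],
    [0, 0, 0, 0, 0, 0.13, 0],
    [0, 0, 0, 0, 0, 0.13, 0]
  ]
}}

```text
time_s: 11.2
tool_pos: [0.5285, 0.2194, 0.2013]
tool_rot: [-0.0, 0.565, 0.825, -0.0]
contact_force: [0.1, 0.2, 3.3]
width: 0.014
gripper_force: 40.0
```

Request:
{"fn": "drive_tool", "kwargs": {
  "motion": [
    [0, 0, 0, 0, 0, 0.13, 0],
    [0, 0, 0, 0, 0, 0.13, 0],
    [0, 0, 0, 0, 0, 0.13, 0],
    [0, 0, 0, 0, 0, 0.13, 0],
    [0, 0, 0, 0, 0, 0, 0]
  ]
}}

```text
time_s: 11.82
tool_pos: [0.5285, 0.2194, 0.2014]
tool_rot: [-0.0, 0.756, 0.654, -0.0]
contact_force: [-0.7, -0.5, 2.7]
width: 0.014
gripper_force: 40.0
```

The tool azimuth is -8.3°, so the bar is square across the notches. I ease up to test the lock, then release.

Request:
{"fn": "drive_tool", "kwargs": {
  "motion": [
    [0, 0, -1, 0, 0, 0, 0],
    [0, 0, -1, 0, 0, 0, 0],
    [0, 0, -0.5, 0, 0, 0, 0],
    [0, 0, 0, 0, 0, 0, 0]
  ]
}}

```text
time_s: 12.32
tool_pos: [0.5285, 0.2194, 0.2035]
tool_rot: [-0.0, 0.756, 0.654, -0.0]
contact_force: [2.6, 0.9, -6.1]
width: 0.0134
gripper_force: 40.0
```

Request:
{"fn": "drive_tool", "kwargs": {
  "motion": [
    [0, 0, 0, 0, 0, 0, 30],
    [0, 0, 0, 0, 0, 0, 40],
    [0, 0, 0, 0, 0, 0, 50],
    [0, 0, 0, 0, 0, 0, 50]
  ]
}}

```text
time_s: 12.82
tool_pos: [0.5286, 0.2195, 0.204]
tool_rot: [0.0, 0.756, 0.654, 0.0]
contact_force: [-0.0, 0.4, -0.2]
width: 0.0491
gripper_force: 0.0
```

Request:
{"fn": "drive_tool", "kwargs": {
  "motion": [
    [0, 0, -20, 0, 0, 0, 50],
    [0, 0, -40, 0, 0, 0, 50],
    [0, 0, -40, 0, 0, 0, 50],
    [-60, 0, 0, 0, 0, 0, 50],
    [-40, 0, 0, 0, 0, 0, 50]
  ]
}}

```text
time_s: 13.45
tool_pos: [0.5138, 0.1191, 0.3044]
tool_rot: [0.0, 0.756, 0.654, 0.0]
contact_force: [0.3, 0.4, -0.6]
width: 0.0501
gripper_force: 0.0
```

```bash
python3 - <<'E'
from h import *
w=shot("wrist","w3")["image"]; t=shot("top","t2")["image"]; print(read_state()["tool_pos"])
cv2.imwrite("pics/f.png",np.hstack([cv2.resize(w,(533,400)),cv2.resize(t[200:280,120:173],(265,400))])[:,:,::-1])
E
```

```text
[0.51358857 0.11761877 0.30423404]
```

View pics/f.png

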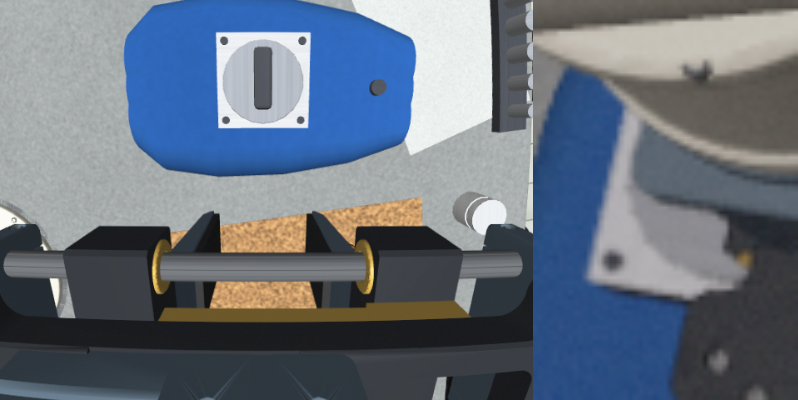

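The cap sits centred on the neck at (262,80) with its bar square across the notches. It resisted the upward pull, so it is locked, and the robot is clear.

```bash
python3 -c "
from plant import *
print(job_done())"
```

```text
the job is handed in; nothing more can be done
None
```

The bayonet cap is locked in the filler neck with its bar square across the notches; it held against an upward pull, the other caps were left alone, and the job is handed in at about 13.5 s.

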